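Close the light gap on the optical breadboard

ROBOT

A 6-joint arm with a two-finger parallel gripper is mounted at the origin on the work surface. World frame = base frame: x ahead of the robot, y to its left, z up, the work surface at z = 0. Lengths are in mm, angles in rad, forces in N, time in s.
With the tool pointing down it reaches from about 300 to 775 mm from the base axis. Payload 14.6 kg.
Tool frame: the origin (TCP) lies at the very end of the fingers, on their centre line; the grasp point (between the pads) lies 19 mm behind it; z points along the fingers, y is the direction in which the jaws open and shut (so a half turn about z gives the same grasp; the last joint's range is limited). The gripper opens to 94 mm and grips with 3 to 60 N. Pads are 16 mm wide; open, the fingers measure 119 mm over their backs; the gripper's body (75 mm by 177 mm) begins 78 mm behind the grasp point.
Start: joints at [-1.331, 0.3, 1.521, -0, 1.321, -0.067], TCP at [166.098, -524.309, 173.646] pointing down, gripper open.
Joint ranges: [-3.03, 3.03], [-0.79, 2.21], [0.23, 2.52], [-1.04, 4.18], [0, 3.07], [-2.55, 2.55]. Speed limits (rad/s): [2.22, 2.22, 2.57, 3.14, 3.14, 3.14].

INTERFACE

Orientations are given as [roll, pitch, yaw] about the fixed x, y, z axes, in that order (R = Rz(yaw) Ry(pitch) Rx(roll)).
In Python, from cell import manip gives the robot as it stands.
- The arm moves only by the shell command python3 -m inch 'ROWS' [FORCE]. ROWS is a JSON object of lists of equal length, an entry for each row: "grip": the opening, from -1 (shut) to 1 (fully open), so that 0 is half open; "travel": the shift along the world's x, y, z in cm, a list of three; "turn": the turn, a rotation vector about the world's x, y, z in degrees, a list of three. A call has 1 to 10 rows; each row is the pose to reach, as a shift and turn from the pose measured when the call began; what a row does not reach only later rows make up. A row lasts 1/8 s, in which the tool goes at most 62.5 mm and 10.7 degrees, less where a joint would pass 70% of its speed; a pose out of reach is approached as far as the arm can. A call with a gripper value outside its range is refused whole. The fingers move at their own pace and stop on an object; FORCE is the grip in N (left out, the last holds). Time passes only in rows, so rows that repeat a pose let the fingers close. It gives the time, the measured TCP pose, the force and the opening at its end, in the units of the state.
- manip.read_state(): the state, without advancing time (a new reading comes with each control period).
- manip.camera(name): name is "side" or "top" or "wrist"; returns (picture, depth): 400x640x3 uint8, red, green, blue; 400x640 float32, mm along the optical axis (not along the pixel's ray), 0 where there is no reading.
- manip.calibration(name): a dict with "fx", "fy", "cx", "cy" (pixels), "k1" (the pictures are not rectified: a ray, as slopes to the right and down, at radius r is drawn at 1 + k1 r^2 times it, then the intrinsics apply), "world_from_camera" (4x4, takes a point from camera to world coordinates). Camera axes: x right, y up, looking along -z (the intrinsics and any distortion apply to the point x, -y, -z); pixel columns grow to the right and rows downward; lengths in mm; the calibration is good to about 2 mm. A picture is of the moment at which its call begins: read the wrist's pose just before it. calibration takes no time and is no camera call; for the wrist camera it gives the pose at the moment of the call.
- manip.sign_off(): hands the job in, once; it reports no verdict.
Trained networks look in the newest picture that a camera, given by its name, has taken for a name from the list of things; names that differ only in an ending like _2 or _b are one class to them, and where a whole thing is asked for, a point or a joint stands for the part that bears it (a point fixed in the world has none). Each returns a list of dicts, best first, with "p" (0 to 1); they miss things now and then, are a little off and sometimes report something else, mostly with a low value. They report only what shows in the picture. A call takes as long as a camera call. They do not tell look-alikes from the thing itself.
- manip.look_for(camera, label): "bbox" ([left, top, right, bottom] in pixels, round what is visible of it).
The state is a dict: "clock": time; "joints": joint angles; "qd": joint speeds; "effort": joint torques, N m; "eef_pos": TCP position; "eef_rot": TCP orientation; "wrist_force": force on the tool from outside, world axes, zero at the start; "moment": the same for the moment, N m; "finger_gap": finger opening in mm.
Only numpy, scipy, OpenCV 4.12 (cv2) and the standard library are available. Lean on these libraries where they do the work, as an engineer would, in place of code of your own. Each camera call takes 0.05 s, during which the arm holds its last target.

TASK

Close the light gap at the lamp: take the loose filter box, the tall square-sided box with a round port in each end, and set it upright on the breadboard with one port end butted flush against the port end of the fixed lamp housing, in line with it. Leave the low blank block and the round lens tube standing where they are, and let go of the box.

Things in the scene. Friction and masses are not known exactly. Their poses are not given: they have to be found in the camera images.
- lamp_housing: Lamp housing, bolted to the black breadboard (it does not move). Bare aluminium box, 50 mm wide (its x) by 100 mm long (its y) by 60 mm high, with dark cooling fins 74 mm wide on its +y half and a low foot 110 mm wide and 8 mm high under the fins. Its flat port end, with a round dark port, is the -y end, 50 mm from the origin. Origin: centre of its underside, on the breadboard, whose top is 12 mm above the table; z up.
- filter_box: The loose filter box, bare aluminium, about 0.25 to 0.5 kg: 50 mm wide (its x) by 70 mm long (its y) by 60 mm high, smooth upright sides, a round dark port in each of its two 50 mm wide ends (+y and -y; both ends are alike), a thin dark line across the middle of its top. It has the same 50 x 60 mm end as the lamp housing. Origin: centre of its underside; z up. It stands on the breadboard (top 12 mm above the table).
- blank_block: Bystander to leave alone: loose low aluminium block without ports, 50 mm (its x) by 70 mm (its y) by only 30 mm high. Origin: centre of its underside, standing on the breadboard.
- lens_tube: Bystander to leave alone: loose round aluminium lens tube standing upright, 50 mm across and 60 mm high. Origin: centre of its underside, standing on the breadboard.
Mind the look-alikes: they are no part of the job. Leave any brown or green look-alike of the filter_box alone.

How it is judged (in metres and radians):
At the end, for the whole second after the job is handed in: The filter box stands upright and at rest on the breadboard, one port end against the port end of the lamp housing: gap at the middle of the ends under 10 mm, sideways offset under 12 mm, long axes within 10 degrees of each other (y of filter_box in the frame of lamp_housing between -0.095 and -0.08 m and x of filter_box in the frame of lamp_housing between -0.012 and 0.012 m and z of filter_box in the frame of lamp_housing between -0.006 and 0.006 m and angle between the y axis of filter_box and the y axis of lamp_housing, either way round below 0.1745 rad and angle between filter_box's own z axis and vertical below 0.1 rad and linear speed of filter_box below 0.02 m/s); the robot touches nothing.
It fails at once if the low blank block is moved by more than 30 mm (distance of blank_block from where it was at the start of the episode above 0.03 m).
It fails at once if the lens tube is moved by more than 30 mm or tipped over (distance of lens_tube from where it was at the start of the episode above 0.03 m or angle between lens_tube's own z axis and vertical above 0.5 rad).
It also fails if it takes over 32 s, if anything falls off the work surface, if the arm or the gripper's body presses on something with over 40 N, if the wrist force passes 120 N, or if a joint passes its speed limit or range.

## Working session

There is one attempt and no reset: what is moved stays moved. The work goes in short steps, Python scripts to look and compute and a shell command to move; the robot and the scene stay as the last step left them, time stands still between calls to the robot, and variables do not carry over. Pictures are saved under pics/ and viewed, and the job is handed in when it is done.

```bash
ls; mkdir -p pics; python3 - <<'E'
from cell import manip
import cv2
print(manip.read_state())
for n in ("top","side"):
    p,d=manip.camera(n); cv2.imwrite(f"pics/{n}0.png",p[:,:,::-1])
    for l in ("filter_box","lamp_housing","blank_block","lens_tube"): print(n,l,manip.look_for(n,l))
E
```

```text
pics
{'clock': 0.0, 'joints': array([-1.33059013e+00,  3.00487391e-01,  1.52160204e+00, -3.85987241e-05,
        1.32071534e+00, -6.65963039e-02]), 'qd': array([-0.00083453, -0.00137759, -0.00141977,  0.00062903,  0.00059352,
       -0.00050563]), 'effort': array([ 3.92881979e-03, -5.31799972e+01, -3.52734983e+01,  7.10188597e-02,
        2.44167808e-02, -1.38293476e-04]), 'eef_pos': array([ 166.01968246, -524.01373816,  173.06855999]), 'eef_rot': array([-3.14038074e+00, -4.33590637e-05,  3.06812049e-01]), 'wrist_force': array([ 0.69315453,  0.25811457, -0.11423659]), 'moment': array([-0.03465949,  0.05636406, -0.04226246]), 'finger_gap': 93.80610815405323}
top filter_box [{'bbox': [364.5, 256.5, 390.7, 288.1], 'p': 0.81}, {'bbox': [290.8, 121.0, 321.9, 152.7], 'p': 0.8}, {'bbox': [415.1, 140.6, 452.5, 176.1], 'p': 0.78}, {'bbox': [430.1, 191.6, 462.2, 222.5], 'p': 0.7}, {'bbox': [419.0, 239.4, 455.2, 270.1], 'p': 0.67}]
top lamp_housing [{'bbox': [170.0, 162.1, 217.8, 204.9], 'p': 0.58}]
top blank_block [{'bbox': [272.2, 193.4, 300.2, 213.5], 'p': 0.58}]
top lens_tube []
side filter_box [{'bbox': [376.3, 163.8, 402.5, 194.2], 'p': 0.64}, {'bbox': [245.3, 178.9, 267.8, 212.4], 'p': 0.62}, {'bbox': [290.0, 141.1, 309.7, 163.6], 'p': 0.6}, {'bbox': [326.2, 143.5, 353.1, 163.9], 'p': 0.58}]
side lamp_housing [{'bbox': [239.9, 246.9, 293.8, 304.0], 'p': 0.96}]
side blank_block [{'bbox': [306.9, 206.7, 329.3, 231.6], 'p': 0.91}]
side lens_tube [{'bbox': [315.6, 162.5, 331.1, 186.4], 'p': 0.9}]
```

View pics/top0.png

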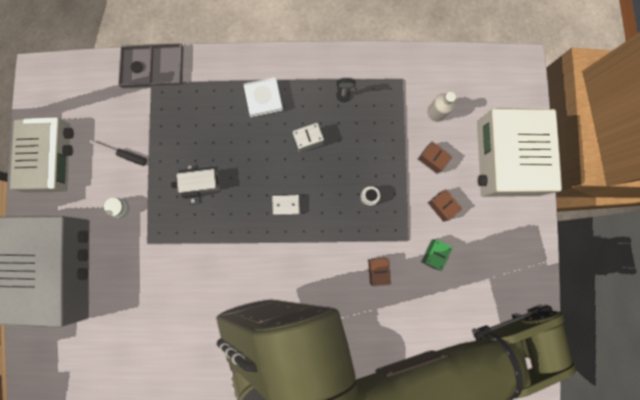

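View pics/side0.png

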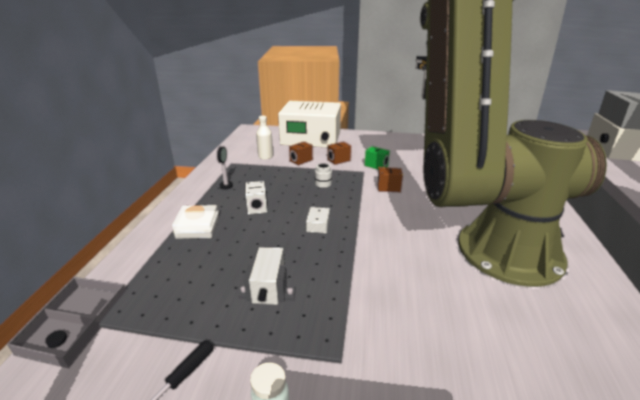

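```bash
python3 - <<'E'
import cv2
p=cv2.imread("pics/top0.png"); cv2.imwrite("pics/top0c.png",cv2.resize(p[100:300,150:470],None,fx=2.5,fy=2.5,interpolation=cv2.INTER_CUBIC))
E
```

```text
(no output)
```

View pics/top0c.png

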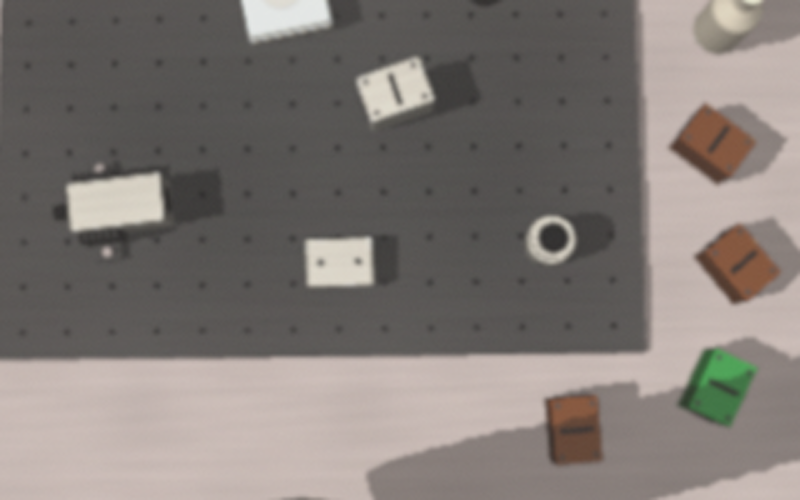

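The top view shows the bare aluminium filter box at about (308,135). The lamp housing is at (197,181) with its port end to the right, the blank block at (286,205) and the lens tube at (370,196). The brown and green look-alikes are off to the right. Next I'll measure these from depth.

```bash
cat > h.py <<'E'
import numpy as np, cv2
from cell import manip
def cloud(n):
    p,d=manip.camera(n); c=manip.calibration(n); h,w=d.shape
    u,v=np.meshgrid(np.arange(w),np.arange(h))
    K=np.array([[c["fx"],0,c["cx"]],[0,c["fy"],c["cy"]],[0,0,1.]])
    s=cv2.undistortPoints(np.stack([u,v],-1).reshape(-1,1,2).astype(np.float64),K,np.array([c["k1"],0,0,0,0.])).reshape(h,w,2)
    P=np.stack([s[...,0]*d,-s[...,1]*d,-d],-1)
    T=np.array(c["world_from_camera"]); W=P@T[:3,:3].T+T[:3,3]
    W[d<=0]=np.nan
    return p,d,W
def rect(pts):
    r=cv2.minAreaRect(pts[:,:2].astype(np.float32)); b=cv2.boxPoints(r)
    e=b[1]-b[0]; f=b[2]-b[1]
    L=e if np.hypot(*e)>np.hypot(*f) else f
    return np.round(r[0],1),np.round(r[1],1),round(np.degrees(np.arctan2(L[1],L[0]))%180,1)
E
python3 - <<'E'
from h import *
for n,boxes in (("top",dict(filt=(285,115,330,158),lamp=(165,160,225,205),blank=(268,188,304,220),tube=(355,180,388,212))),("side",dict(filt=(240,175,272,218),lamp=(235,240,300,308),blank=(300,200,334,236),tube=(310,158,336,190)))):
    p,d,W=cloud(n)
    print(n,np.round(manip.calibration(n)["world_from_camera"][:],2).tolist() if 0 else "")
    for k,(a,b,c,e) in boxes.items():
        w=W[b:e,a:c].reshape(-1,3); w=w[~np.isnan(w[:,0])]
        lo,hi=(34,50) if k=="blank" else (64,82)
        t=w[(w[:,2]>lo)&(w[:,2]<hi)]
        print(k,len(t),np.percentile(w[:,2],[5,50,95]).round(1), rect(t) if len(t)>5 else "", t.mean(0).round(1) if len(t) else "")
    if n=="top":
        for nm in("lamp",):
            a,b,c,e=boxes[nm]; print(np.round(W[b:e:3,a:c:3,2]).astype(int))
E
```

```text
top 
filt 501 [ 7.5 13.3 73.6] (array([650. , -90.2]), array([51.7, 69.8]), np.float32(108.9)) [649.3 -90.3  71.4]
lamp 788 [ 7.6 14.7 74. ] (array([533. , 205.7]), array([ 73.8, 101.4]), np.float32(95.5)) [532.5 207.5  71.3]
blank 491 [ 7.9 14.9 44.6] (array([468.8, -28.6]), array([50.1, 70.1]), np.float32(92.2)) [468.5 -28.8  41.5]
tube 219 [ 7.4 13.3 73.9] (array([ 488. , -255.4]), array([42.5, 42. ]), np.float32(87.4)) [ 488.2 -254.5   71.8]
[[                  11                    9                   13
  -9223372036854775808                   11                    6
                    15                   16                    6
                    12                   15                    9
                     9                   11                   14
                     5                   14                    9
                    12                   13]
 [                  11                   14                    5
                    11                    6                   15
                    12                   13                   15
                    
[... 5686 characters left out ...]
           21
                     9                    9                    7
                    10                   11                   16
                    16                    6]]
side 
filt 277 [11.4 13.9 72.9] (array([648.6, -88.1]), array([49.1, 73.4]), np.float32(108.1)) [647.7 -82.8  71.7]
lamp 1153 [10.6 14.3 72. ] (array([533.6, 208.9]), array([ 74.3, 102.3]), np.float32(96.2)) [531.4 218.5  70.6]
blank 359 [11.1 13.5 43. ] (array([468.8, -27. ]), array([50., 74.]), np.float32(90.7)) [468.1 -21.3  41.6]
tube 107 [ 0.4 13.9 72.8] (array([ 489.1, -253. ]), array([42.1, 43.7]), np.float32(97.6)) [ 487.8 -248.1   71.3]<stdin>:12: RuntimeWarning: invalid value encountered in cast
```

```bash
python3 - <<'E'
from h import *
p,d,W=cloud("top")
g=cv2.cvtColor(p,cv2.COLOR_RGB2GRAY)
for k,(a,b,c,e) in dict(filt=(285,115,330,158),lamp=(165,160,225,205)).items():
    m=np.zeros(g.shape,bool); m[b:e,a:c]=(g[b:e,a:c]>140)&(W[b:e,a:c,2]>60)
    print(k,m.sum(),rect(W[m]))
w=W.reshape(-1,3)
m=(w[:,0]>380)&(w[:,0]<850)&(w[:,1]>-350)&(w[:,1]<350)&(w[:,2]>85); print(m.sum(), w[m].min(0) if m.any() else "",w[m].max(0) if m.any() else "")
E
python3 -m inch '{"grip":[1,1,1,1,1,1,1,1,1,1],"travel":[[48.4,43.4,2],[48.4,43.4,2],[48.4,43.4,2],[48.4,43.4,2],[48.4,43.4,2],[48.4,43.4,2],[48.4,43.4,2],[48.4,43.4,2],[48.4,43.4,2],[48.4,43.4,2]],"turn":[[0,0,91],[0,0,91],[0,0,91],[0,0,91],[0,0,91],[0,0,91],[0,0,91],[0,0,91],[0,0,91],[0,0,91]]}' 20
```

```text
filt 483 (array([650. , -90.5]), array([51.8, 70.7]), np.float32(109.0))
lamp 703 (array([532.8, 206.5]), array([51.4, 99.9]), np.float32(95.7))
191 [ 770.24183647 -216.64179364   85.45138593] [ 784.82079761 -166.49465441  144.62899751]
clock: 1.9
eef_pos: [632.6, -105.6, 193.0]
eef_rot: [3.141, 0.0, 1.896]
wrist_force: [0.3, -0.3, 0.5]
finger_gap: 94.2
```

```bash
python3 -m inch '{"grip":[1,1,1],"travel":[[1.75,1.53,0],[1.75,1.53,0],[1.75,1.53,0]],"turn":[[0,0,0],[0,0,0],[0,0,0]]}'
python3 - <<'E'
from h import *
p,d,W=cloud("wrist"); cv2.imwrite("pics/w1.png",p[:,:,::-1])
g=cv2.cvtColor(p,cv2.COLOR_RGB2GRAY)
m=(W[...,2]>66)&(W[...,2]<78)&(np.hypot(W[...,0]-650,W[...,1]+90)<60)
print(m.sum(),rect(W[m]),W[m].mean(0))
s=manip.read_state(); print(s["eef_pos"],np.degrees(s["eef_rot"]))
E
```

```text
clock: 2.28
eef_pos: [649.6, -90.9, 193.0]
eef_rot: [-3.141, 0.0, 1.896]
wrist_force: [0.2, -0.8, -0.7]
finger_gap: 94.0
3218 (array([651.3, -90.5]), array([50. , 69.6]), np.float32(108.6)) [650.84572134 -89.29598127  73.52144229]
[649.4862671  -91.25196068 193.20885689] [1.79988914e+02 1.95202001e-02 1.08600028e+02]
```

View pics/w1.png

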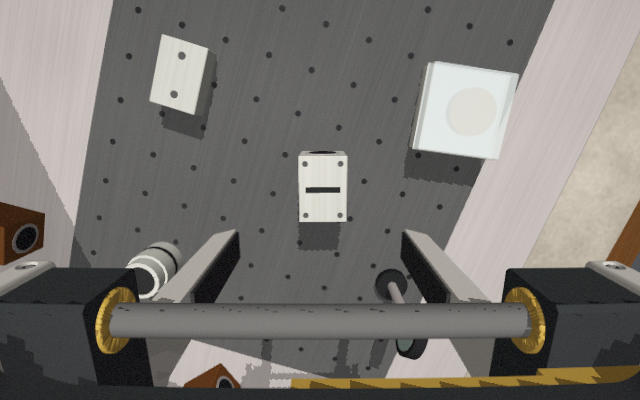

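The wrist view shows the filter box at (322,187), centred between the fingers and aligned with them, with its dark line visible. Descend and grip.

```bash
python3 -m inch '{"grip":[1,1,1,1,1,-1,-1,-1,-1,-1],"travel":[[0.1,0.1,-5],[0.1,0.1,-10],[0.1,0.1,-14],[0.1,0.1,-16.3],[0.1,0.1,-16.3],[0.1,0.1,-16.3],[0.1,0.1,-16.3],[0.1,0.1,-16.3],[0.1,0.1,-16.3],[0.1,0.1,-16.3]],"turn":[[0,0,0],[0,0,0],[0,0,0],[0,0,0],[0,0,0],[0,0,0],[0,0,0],[0,0,0],[0,0,0],[0,0,0]]}' 30
```

```text
clock: 3.58
eef_pos: [650.7, -90.2, 30.5]
eef_rot: [3.141, 0.001, 1.895]
wrist_force: [1.1, 1.2, 0.3]
finger_gap: 49.6
```

```bash
python3 -m inch '{"grip":[-1,-1,-1,-1,-1,-1,-1,-1,-1,-1],"travel":[[0,0,3],[0,0,8],[-2,3.4,9],[-5,8,9],[-8,13,9],[-10.5,17,9],[-10.5,17,9],[-10.5,17,9],[-10.5,17,9],[-10.5,17,9]],"turn":[[0,0,0],[0,0,0],[0,0,-4],[0,0,-8],[0,0,-12.9],[0,0,-12.9],[0,0,-12.9],[0,0,-12.9],[0,0,-12.9],[0,0,-12.9]]}'
python3 - <<'E'
from h import *
p,d,W=cloud("wrist"); cv2.imwrite("pics/w2.png",p[:,:,::-1])
g=cv2.cvtColor(p,cv2.COLOR_RGB2GRAY)
m=(W[...,2]>66)&(W[...,2]<80)&(g>120)&(W[...,1]>125)&(np.hypot(W[...,0]-533,W[...,1]-206)<75)
print(m.sum(),rect(W[m]),W[m].mean(0))
m=(W[...,2]>140)&(W[...,2]<170)&(g>110)&(np.hypot(W[...,0]-545,W[...,1]-80)<60)
print(m.sum(),rect(W[m]) if m.sum()>5 else "")
s=manip.read_state(); print(s["eef_pos"],np.degrees(s["eef_rot"]))
E
```

```text
clock: 4.82
eef_pos: [546.0, 79.1, 120.2]
eef_rot: [3.141, 0.001, 1.669]
wrist_force: [-0.2, 0.1, -4.7]
finger_gap: 49.3
7208 (array([536. , 195.1]), array([74. , 74.8]), np.float32(95.3)) [536.14705209 196.20409438  73.19415131]
10479 (array([545.8,  80.3]), array([73. , 69.5]), np.float32(5.7))
[545.90180037  79.22056484 120.18329109] [1.79978129e+02 3.22710722e-02 9.56510613e+01]
```

View pics/w2.png

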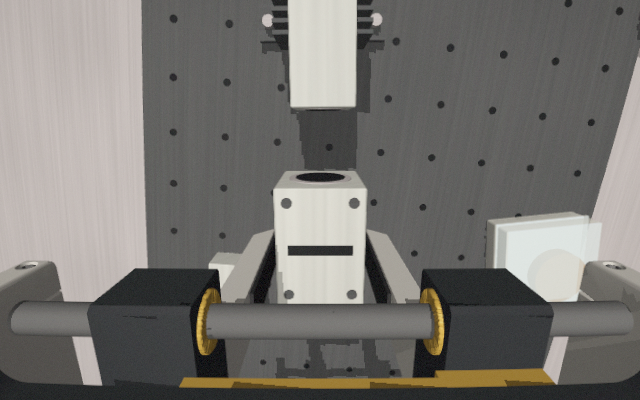

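The wrist view shows the box held straight, with its far port at (320,177). The lamp's near top edge is at (322,107), and its sides at columns 290 and 356 are in line with the box. Now I'll measure the lamp's end face and both midlines.

```bash
python3 - <<'E'
from h import *
p,d,W=cloud("wrist")
g=cv2.cvtColor(p,cv2.COLOR_RGB2GRAY)
s=manip.read_state(); t=s["eef_pos"]; a=s["eef_rot"][2]-np.pi/2
ex=np.array([np.cos(a),np.sin(a)]); ey=np.array([-np.sin(a),np.cos(a)])
q=(W[...,:2]-t[:2]); X=q@ex; Y=q@ey; Z=W[...,2]
print("tool yaw-90",np.degrees(a))
for n,m in (("lamp",(Z>66)&(Z<80)&(Y>60)&(Y<120)&(abs(X)<60)&(g>170)),("box",(Z>155)&(Z<170)&(abs(Y)<50)&(abs(X)<40)&(g>150)),("lampfront all",(Z>20)&(Z<80)&(Y>60)&(Y<120)&(abs(X)<45)&(Y<100))):
    x,y=X[m],Y[m]; print(n,m.sum(),"x",np.percentile(x,[.5,2,50,98,99.5]).round(1),"y",np.percentile(y,[.5,2,50,98,99.5]).round(1),"z",np.median(Z[m]))
    # edges by slice
    if n=="lamp":
        for lo in range(75,115,8):
            k=(y>=lo)&(y<lo+8); print(lo,k.sum(),np.percentile(x[k],[1,99]).round(1) if k.sum()>20 else "")
        for lo in range(-24,24,8):
            k=(x>=lo)&(x<lo+8); print("front",lo,np.percentile(y[k],[0,1,2]).round(1) if k.sum()>20 else "")
E
```

```text
tool yaw-90 5.664182697543427
lamp 3722 x [-22.2 -21.3   2.3  25.5  26.2] y [ 79.7  80.4 100.  119.2 119.6] z 73.23371157316501
75 316 [-21.9  25.8]
83 708 [-21.8  26. ]
91 719 [-21.7  26.3]
99 771 [-22.2  26.1]
107 737 [-22.   25.9]
front -24 [79.7 79.7 80.4]
front -16 [79.7 79.7 80.4]
front -8 [79.7 79.7 80.4]
front 0 [79.7 79.7 80.4]
front 8 [79.7 79.7 80.4]
front 16 [79.7 79.7 80.4]
box 9854 x [-32.1 -24.4   0.1  24.3  32. ] y [-33.  -31.9   7.3  34.7  34.8] z 163.18256176314168
lampfront all 2077 x [-22.2 -21.1   2.3  25.7  26.5] y [77.7 78.  88.5 99.8 99.9] z 73.09929402115614
```

```bash
python3 -m inch '{"grip":[-1,-1,-1,-1,-1,-1,-1,-1,-1,-1],"travel":[[-0.1,1.5,-2],[-0.2,3.3,-5],[-0.2,3.3,-8],[-0.2,3.3,-8.7],[-0.2,3.3,-8.9],[-0.2,3.3,-8.9],[-0.25,3.6,-8.9],[-0.27,3.9,-8.9],[-0.27,3.9,-8.9],[-0.27,3.9,-8.9]],"turn":[[0,0,0],[0,0,0],[0,0,0],[0,0,0],[0,0,0],[0,0,0],[0,0,0],[0,0,0],[0,0,0],[0,0,0]]}'
python3 - <<'E'
from h import *
p,d,W=cloud("wrist"); cv2.imwrite("pics/w3.png",p[:,:,::-1])
print(manip.read_state()["wrist_force"])
E
```

```text
clock: 6.18
eef_pos: [543.2, 118.4, 31.3]
eef_rot: [3.141, 0.001, 1.67]
wrist_force: [-0.4, -0.2, -3.8]
finger_gap: 49.5
[ 0.05518947 -0.22799106 -4.48148311]
```

View pics/w3.png

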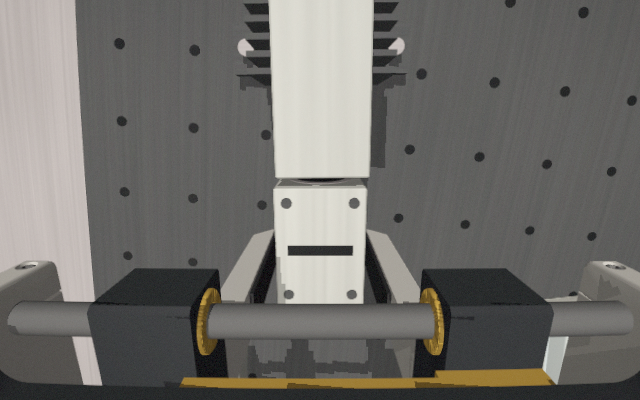

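The wrist view shows a gap of rows 177 to 186 (about 4 to 5 mm). The sides line up, with the box at columns 275–367 and the lamp at 274–369. I'll nudge forward until contact.

```bash
python3 -m inch '{"grip":[-1,-1,-1,-1],"travel":[[-0.02,0.1,0],[-0.02,0.2,0],[-0.03,0.3,0],[-0.03,0.3,0]],"turn":[[0,0,0],[0,0,0],[0,0,0],[0,0,0]]}'
```

```text
clock: 6.72
eef_pos: [542.9, 121.4, 31.3]
eef_rot: [3.141, 0.001, 1.67]
wrist_force: [0.8, -0.1, -4.4]
finger_gap: 49.6
```

```bash
python3 -m inch '{"grip":[-1,-1,-1],"travel":[[-0.01,0.1,0],[-0.01,0.1,0],[-0.01,0.1,0]],"turn":[[0,0,0],[0,0,0],[0,0,0]]}'
python3 - <<'E'
from h import *
p,d,W=cloud("wrist"); cv2.imwrite("pics/w4.png",p[100:300,170:470,::-1].repeat(2,0).repeat(2,1))
print(manip.read_state()["wrist_force"])
E
```

```text
clock: 7.1
eef_pos: [542.7, 122.4, 31.3]
eef_rot: [3.141, 0.001, 1.67]
wrist_force: [0.5, -0.1, -3.9]
finger_gap: 49.5
[-0.54488223  0.61147409 -4.26989314]
```

View pics/w4.png

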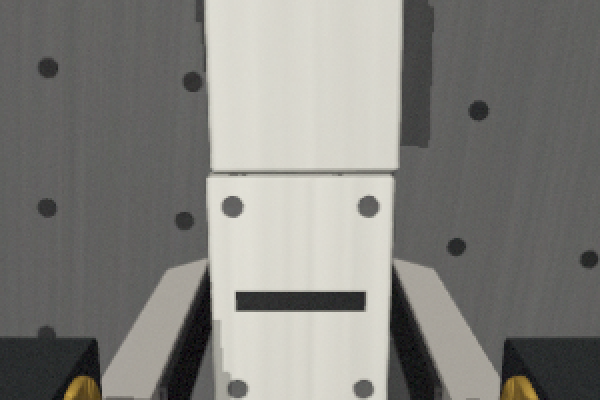

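The gap is now a thin line at row 173, about 1 to 1.5 mm, and the box sits about 1 mm left of the lamp. One more nudge with that correction.

```bash
python3 -m inch '{"grip":[-1,-1,-1,-1],"travel":[[0.08,0.05,0],[0.08,0.1,0],[0.08,0.15,0],[0.08,0.15,0]],"turn":[[0,0,0],[0,0,0],[0,0,0],[0,0,0]]}'
```

```text
clock: 7.65
eef_pos: [543.7, 123.2, 31.3]
eef_rot: [3.141, 0.002, 1.67]
wrist_force: [0.5, -7.0, -2.5]
finger_gap: 49.6
```

Contact registers at −7 N. Now lower the last fraction, release and retreat.

```bash
python3 -m inch '{"grip":[-1,-1,0.9,0.9,0.9,0.9,0.9,0.9,0.9,0.9],"travel":[[0,-0.03,-0.06],[0,-0.03,-0.06],[0,-0.03,-0.06],[0,-0.03,-0.06],[0,-0.03,-0.06],[0,-0.03,-0.06],[0,-0.03,3],[0,-0.03,7],[0,-0.03,12],[0,-0.03,14]],"turn":[[0,0,0],[0,0,0],[0,0,0],[0,0,0],[0,0,0],[0,0,0],[0,0,0],[0,0,0],[0,0,0],[0,0,0]]}'
python3 -m inch '{"grip":[0.9,0.9,0.9,0.9,0.9,0.9],"travel":[[-1,-5,2],[-2,-10,2],[-4,-16,3],[-4,-18,3],[-4,-18,3],[-4,-18,3]],"turn":[[0,0,0],[0,0,0],[0,0,0],[0,0,0],[0,0,0],[0,0,0]]}'
python3 - <<'E'
from h import *
p,d,W=cloud("wrist"); cv2.imwrite("pics/w5.png",p[:,:,::-1])
p,d,W=cloud("side"); cv2.imwrite("pics/side5.png",cv2.resize(p[150:320,170:400,::-1],None,fx=3,fy=3))
for k,(a,b,c,e) in dict(blank=(300,200,334,236),tube=(310,158,336,190)).items():
    w=W[b:e,a:c].reshape(-1,3); lo,hi=(34,50) if k=="blank" else (64,82)
    t=w[(w[:,2]>lo)&(w[:,2]<hi)]; print(k,len(t),rect(t) if len(t)>5 else "")
g=cv2.cvtColor(p,cv2.COLOR_RGB2GRAY)
m=(W[...,2]>62)&(W[...,2]<82)&(W[...,1]<158)&(W[...,1]>60)&(abs(W[...,0]-540)<50); print("near part",m.sum(),rect(W[m]) if m.sum()>5 else "")
m=(W[...,2]>62)&(W[...,2]<82)&(W[...,1]>60)&(W[...,1]<300)&(abs(W[...,0]-540)<50)
print("all",rect(W[m]))
s=manip.read_state(); print(s["clock"],s["finger_gap"],s["wrist_force"])
E
```

```text
clock: 8.9
eef_pos: [544.5, 123.0, 174.4]
eef_rot: [3.137, 0.002, 1.67]
wrist_force: [-0.0, 0.2, -1.6]
finger_gap: 89.3
clock: 9.65
eef_pos: [504.6, -56.3, 204.3]
eef_rot: [3.137, 0.001, 1.67]
wrist_force: [0.2, 0.6, -0.2]
finger_gap: 89.5
blank 356 (array([468.8, -26.4]), array([50.4, 71.9]), np.float32(90.1))
tube 109 (array([ 488.4, -251.9]), array([44.4, 42.1]), np.float32(86.1))
near part 459 (array([542.1, 124.3]), array([50.5, 72. ]), np.float32(95.3))
all (array([535.4, 174.5]), array([ 74.9, 172.9]), np.float32(94.4))
9.75 89.44215773592059 [-0.06183765 -0.75674103 -0.00550012]
```

View pics/w5.png

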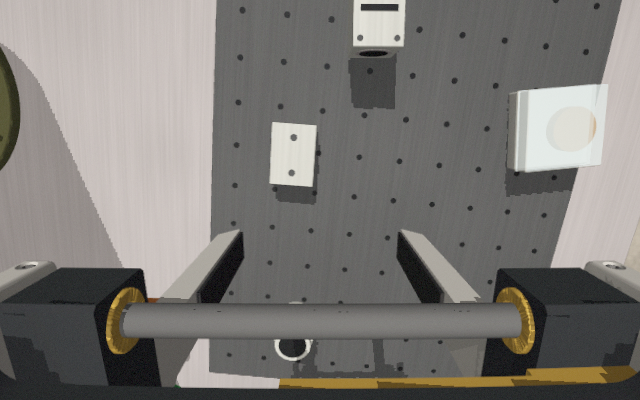

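View pics/side5.png

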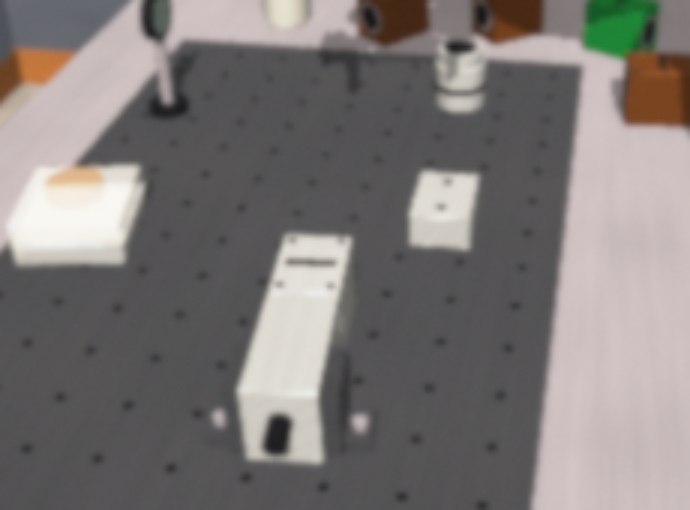

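The side view shows box and lamp as one continuous, in-line body (junction near (305,290)). The block and the tube are in place, and the gripper is clear.

```bash
python3 -c "
from cell import manip
print(manip.sign_off())"
```

```text
the job is handed in; nothing more can be done
None
```

The filter box now stands upright on the breadboard, with one port end against the lamp housing's port end. I let go of it and handed the job in with about 9.8 s on the clock; no verdict was reported.

I gripped the box across its 50 mm sides, turned it about 13° into line with the lamp, and pushed it forward until the wrist force showed contact at about 7 N. Then I lowered it the last fraction, opened the fingers and moved the arm clear.

My last checks, from the side camera after release:
- **Gap:** box and lamp together measured 173 mm long, against 170 mm if perfectly flush. That is within measurement error and well under the 10 mm limit.
- **Alignment:** the box's long axis was at 95.3°, against 95.5–96.2° for the lamp measured earlier. In the last wrist view before release the box sat about 1 mm to one side, and I corrected for that.
- **Bystanders:** the blank block and lens tube measured within about 1 mm of where they started.
- **Disagreement:** before the final approach, the wrist and top cameras differed by about 2 mm on the lamp's sideways position, roughly the calibration error. I set the first approach between the two.

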